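# Clamp the sharpening stone

## Task

Get the sharpening stone ready for the knives: slide the bare tongue of its wooden base into the bench clamp until it butts against the end stop, then wind the crank clockwise until the pad meets the wood and snug it by feel, about a quarter turn past first touch. Leave the stone lying flat on the bed against the stop, let go, and do not disturb the other things on the table.

Things in the scene. Friction and masses are not known exactly. Their poses are not given: they have to be found in the camera images.
- stone_mid (a point): Loose sharpening stone (0.4 to 0.8 kg): wooden base 56 wide x 250 long x 18 mm, a grey stone 54 x 150 x 25 mm glued on it (43 high in all). Point: middle of the grey stone in plan, 21.5 mm above the underside; grip here across the width. y runs along the length: the base reaches from -165 to +85 mm, the bare wooden tongue (80 mm, no stone) at the -y end.
- tongue_end (a point): On the stone's wooden base: middle of the end edge of the bare tongue, at the underside, 165 mm from stone_mid along the base's -y.
- stone: The sharpening stone with its base; origin at the middle of the underside of the 250 mm base, y along its length, tongue towards -y, z up.
- clamp: Grey bench clamp, fixed. Origin on the vertical screw axis at table height. The tongue goes in along its -y. Flat bed 84 mm wide, top 12 mm up, y -75 to +147. Low cheeks (13 mm above the bed) leave a channel 60 mm wide, y -35 to +50, flared to +73. A post (56 wide) and overhanging arm (46 wide, y -69 to +31, 86 to 116 mm up) carry the screw.
- stop (a point): Middle of the clamp's end stop, the face of the post that the tongue's end butts against, on the bed's top: 35 mm from the screw axis along the clamp's -y. Seated, the tongue end is here and stone_mid is 165 mm from it along the clamp's +y.
- spindle: The clamp's vertical screw with crank on top and a sprung rubber pad (34 mm across) below. Origin on the axis at mid-height of the crank arm (9 mm thick), 150 to 154 mm up at the start; sinks as it is wound in. The pad's underside starts 104 to 114 mm below this origin, set differently each time, so first touch must be felt. From touch the push grows evenly, about 30 N per rad of crank.
- crank (a joint): Crank angle (rad), grows clockwise seen from above, lowering screw and pad 20 mm a turn (3.18 mm/rad). Starts at 0 to 1.2, ends at 9.5. At 0 the arm points along the clamp's +x, at pi/2 along its -y. Touch comes at 3.1 to 6.4 rad. About 2 N of sideways push at the knob turns it; from touch, as the pad rubs on the wood, this climbs by 3 to 8 N per rad. Stays where left.
- knob_grip (a point): Near the middle of the crank's upright black knob, 22 mm thick, 48 mm tall, at 55 mm from the screw axis and 36 mm above the middle of the crank arm. The knob spins freely on its pin, so it can be held firmly and led round in a circle without turning the gripper; it sinks with the screw.
- twist_timer: Bystander: green-capped kitchen timer, 64 mm across, 37 tall; origin under its centre. Leave it.
- peeler_1: Bystander: peeler with green handle, 158 x 21 x 13 mm, lying; origin under its middle. Leave it.
- jar_1: Bystander: clear jar with green lid, 69 mm across, 84 tall, behind the work; origin under its centre. Leave it.
- carrot_1: Bystander: whole carrot 224 x 48 x 43 mm lying in front of the clamp; origin under its middle. Leave it.
- scissors_1: Bystander: scissors with red handles, 199 x 87 x 9 mm, lying; origin under the middle. Leave them.

How it is judged:
By the outcome, as a careful person would: the job done as asked, in the order asked, and still so for the second after the job is handed in, with the robot touching nothing.
It also fails if it takes over 72 s, if anything falls off the work surface, if the arm or the gripper's body presses on something with over 40 N, if the wrist force passes 120 N, or if a joint passes its speed limit or range.

## Robot

A 6-joint arm with a two-finger parallel gripper is mounted at the origin on a cart in front of the work surface, level with it; the furniture and walls round the work are solid. World frame = base frame: x ahead of the robot, y to its left, z up, the work surface at z = 0. Lengths are in mm, angles in rad, forces in N, time in s.
With the tool pointing down it reaches from about 350 to 875 mm from the base axis. Payload 4.2 kg.
Tool frame: the origin (TCP) lies midway between the tips of the shut fingers; the grasp point (between the pads) lies 19 mm behind it; z points along the fingers, y is the direction in which the jaws open and shut (so a half turn about z gives the same grasp; the last joint's range is limited). The gripper opens to 85 mm and grips with 20 to 120 N. Pads are 22 mm wide; open, the fingers measure 114 mm over their backs; the gripper's body (76 mm by 85 mm) begins 54 mm behind the grasp point. The pads swing forward as they close: fully open they stand 13 mm farther back than shut.
Start: joints at [-0.901, 0.385, 0.008, 0, -1.194, -0.259], TCP at [249.602, -572.973, 231.312] pointing down, gripper open.
Joint ranges: [-3.14, 3.14], [-1.21, 2.06], [-1.07, 1.41], [-3.16, 2.05], [-2.99, -0.16], [-3.1, 3.1]. Speed limits (rad/s): [2.79, 2.79, 3.14, 3.14, 3.14, 3.14].

## Interface

Orientations are given as a unit quaternion [x, y, z, w].
In Python, from bench import read_state, get_image, job_done, search_frame, regions_of gives the robot as it stands.
- The arm moves only by the tool servo_tool, never from a script. Its arguments are lists of equal length, an entry for each row: "turn": the turn, a rotation vector about the world's x, y, z in rad, a list of three; "dp": the shift along the world's x, y, z in m, a list of three; "fingers": the finger opening in m, from 0 to 0.0854. In form: {"turn": [[rx, ry, rz], ...], "dp": [[tx, ty, tz], ...], "fingers": [fingers, ...]}. A call has exactly 5 rows; each row shifts and turns the pose as measured when the row begins; what a row does not reach is not made up. A row lasts 1/8 s, in which the tool goes at most 62.5 mm and 10.7 degrees, less where a joint would pass 70% of its speed; a pose out of reach is approached as far as the arm can. A call is refused whole if a number of a shift passes 0.0625 or a number of a turn 0.188, either way. A call with a gripper value outside its range is refused whole. The fingers move at their own pace and stop on an object; the grip force is fixed at half the most. Time passes only in rows, so rows that do not move let the fingers close, or fill a call up. It gives the time, the measured TCP pose, the force and the opening at its end, in the units of the state.
- read_state(): the state, without advancing time (a new reading comes with each control period).
- get_image(name): name is "side" or "top" or "wrist"; returns a dict with "img" (480x640x3 uint8, red, green, blue), "vfov" (degrees; the focal length in pixels is half the picture's height over the tangent of half this angle, whatever the lens; pixels are square), "cx", "cy" (the principal point, pixels), "world_from_camera" (4x4, takes a point from camera to world coordinates); the wrist camera has in their place "mount" (4x4, takes a point from camera to tool coordinates, whose origin is the TCP and whose axes are the flange's). Camera axes: x right, y down, z forward; pixel columns grow to the right and rows downward; lengths in mm; the calibration is good to about 2 mm. A picture is of the moment at which its call begins: read the wrist's pose just before it. There is no depth.
- job_done(): hands the job in, once; it reports no verdict.
Trained networks look in the newest picture that a camera, given by its name, has taken for a name from the list of things; names that differ only in an ending like _2 or _b are one class to them, and where a whole thing is asked for, a point or a joint stands for the part that bears it (a point fixed in the world has none). Each returns a list of dicts, best first, with "score" (0 to 1); they miss things now and then, are a little off and sometimes report something else, mostly with a low value. They report only what shows in the picture. A call takes as long as a camera call.
- search_frame(query, camera): "box" ([left, top, width, height] in pixels, round what is visible of it).
- regions_of(query, camera): "region" (480x640 bool, what is visible of it) and "box" ([left, top, width, height] in pixels, round what is visible of it).
The state is a dict: "clock": time; "joints": joint angles; "joint_vel": joint speeds; "joint_efforts": joint torques, N m; "position": TCP position; "ee_rot": TCP orientation; "contact_force": force on the tool from outside, world axes, zero at the start; "wrist_torque": the same for the moment, N m; "gripper_width": finger opening in mm.
Only numpy, scipy, OpenCV 4.12 (cv2) and the standard library are available. Lean on these libraries where they do the work, as an engineer would, in place of code of your own. Each camera call takes 0.05 s, during which the arm holds its last target. There are 200 camera calls.

## Working session

There is one attempt and no reset: what is moved stays moved. The work goes in short steps, Python scripts to look and compute and a tool call to move; the robot and the scene stay as the last step left them, time stands still between calls to the robot, and variables do not carry over. Pictures are saved under pics/ and viewed, about 8 in all and at most 12, crops included, and the job is handed in when it is done.

Besides the shell and the picture viewer there is one more tool, called in YAML: its name, and indented under it one key for each argument. servo_tool: Moves the arm, as the interface text tells. Its arguments: {"type":"object","properties":{"turn":{"type":"array","items":{"type":"array","items":{"type":"number"}}},"dp":{"type":"array","items":{"type":"array","items":{"type":"number"}}},"fingers":{"type":"array","items":{"type":"number"}}},"required":["turn","dp","fingers"]}

```bash
mkdir -p pics; ls
cat > h.py <<'E'
import numpy as np, cv2
from bench import *
from scipy.spatial.transform import Rotation as R
def cam(name):
    s=read_state(); g=get_image(name)
    f=240/np.tan(np.radians(g['vfov'])/2)
    if name=='wrist':
        T=np.eye(4);T[:3,:3]=R.from_quat(s['ee_rot']).as_matrix();T[:3,3]=s['position'];T=T@np.array(g['mount'])
    else: T=np.array(g['world_from_camera'])
    return g['img'],f,g['cx'],g['cy'],T
def ray(c,u,v,z):
    _,f,cx,cy,T=c
    d=T[:3,:3]@np.array([(u-cx)/f,(v-cy)/f,1]);o=T[:3,3]
    return o+d*(z-o[2])/d[2]
def proj(c,p):
    _,f,cx,cy,T=c
    q=np.linalg.inv(T)@np.append(p,1);return [cx+f*q[0]/q[2],cy+f*q[1]/q[2]]
def save(c,n): cv2.imwrite('pics/'+n+'.png',c[0][:,:,::-1])
E
python3 - <<'E'
from h import *
for n in['top','side']:
    c=cam(n);save(c,n+'0');print(n,c[1:4],c[4].round(2).tolist())
    for q in['stone','clamp','spindle','stone_mid','knob_grip','crank','twist_timer','peeler_1','jar_1','carrot_1','scissors_1']:
        print(q,[(round(r['score'],2),r['box']) for r in search_frame(q,n)[:2]])
print(read_state())
E
```

```text
pics
top (np.float64(450.1374700707016), 321.1233197218489, 239.46753957749257) [[0.01, -0.99, 0.14, 411.16], [-1.0, -0.01, 0.03, 78.99], [-0.03, -0.14, -0.99, 1131.33], [0.0, 0.0, 0.0, 1.0]]
stone [(0.7, [234.4, 238.0, 102.8, 31.4])]
clamp [(0.82, [397.2, 189.9, 100.6, 60.2])]
spindle [(0.89, [466.6, 192.5, 26.0, 39.2])]
stone_mid [(0.72, [237.7, 237.9, 101.6, 34.3])]
knob_grip [(0.45, [475.2, 189.8, 15.6, 12.6])]
crank [(0.57, [466.9, 194.1, 25.3, 36.0])]
twist_timer [(0.92, [176.9, 229.5, 27.8, 25.4])]
peeler_1 [(0.84, [193.2, 168.1, 15.7, 61.5])]
jar_1 [(0.66, [370.7, 130.7, 31.6, 36.7]), (0.64, [247.4, 141.8, 54.1, 42.9])]
carrot_1 [(0.89, [412.0, 290.9, 11.5, 95.4])]
scissors_1 [(0.72, [244.7, 142.2, 57.0, 41.6]), (0.18, [369.8, 129.4, 33.4, 36.6])]
side (np.float64(497.00905042209035), 314.7752629693362, 239.77815329869455) [[-0.88, -0.18, 0.44, 113.71], [-0.47, 0.38, -0.79, 896.44], [-0.02, -0.91, -0.42, 583.62], [0.0, 0.0, 0.0, 1.0]]
stone []
clamp [(0.65, [327.0, 163.5, 62.3, 103.0]), (0.49, [137.8, 355.1, 36.0, 24.9])]
spindle [(0.7, [343.5, 166.9, 29.7, 61.1])]
stone_mid 
[... 504 characters left out ...]

{'clock': 1.2, 'joints': array([-9.01415846e-01,  3.84713017e-01,  7.89003254e-03, -1.45559885e-07,
       -1.19403247e+00, -2.58582585e-01]), 'joint_vel': array([ 0.00175196,  0.00092657,  0.00110893,  0.00060801, -0.00143859,
        0.00066502]), 'joint_efforts': array([ 1.20638942e-04, -3.92101800e+01,  1.88618571e+01,  4.19075355e+00,
       -3.83986799e-04, -1.62896197e-05]), 'position': array([ 249.58475115, -572.96650847,  231.30028118]), 'ee_rot': array([-2.03957711e-01,  9.78979699e-01,  2.64670008e-05, -1.31688748e-05]), 'contact_force': array([0.09133517, 0.24546815, 0.49134563]), 'wrist_torque': array([ 0.06083763, -0.02958263,  0.04543028]), 'gripper_width': 85.59112271991094}
```

Run:
```python
import cv2
a=cv2.imread('pics/top0.png')[120:400,160:520];cv2.imwrite('pics/t1.png',cv2.resize(a,None,fx=2.2,fy=2.1,interpolation=cv2.INTER_CUBIC)[:600,:800])
a=cv2.imread('pics/side0.png')[140:400,130:500];cv2.imwrite('pics/s1.png',cv2.resize(a,None,fx=2.1,fy=2.1,interpolation=cv2.INTER_CUBIC))
```

```text
(no output)
```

View pics/t1.png

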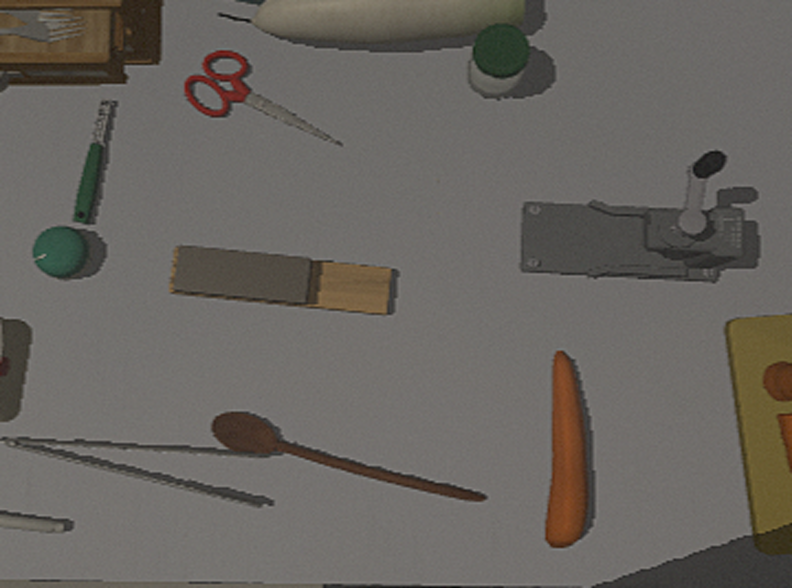

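View pics/s1.png

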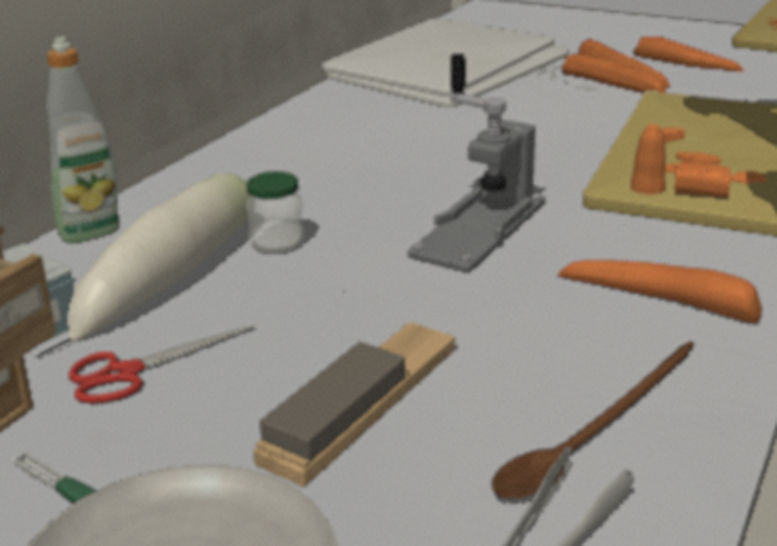

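Run:
```python
from h import *
c=cam('top')
f=lambda u,v,z:ray(c,160+u/2.2,120+v/2.1,z).round(1)
print('stone',[f(*p,43) for p in[(178,247),(313,258),(308,304),(170,291)]],[f(*p,18) for p in[(393,268),(389,314)]])
print('bed',[f(*p,12) for p in[(522,203),(522,270)]],'screw top',f(692,219,160),'knob top',f(712,160,212),'post back',f(744,212,116))
w=cam('wrist');save(w,'w0')
s=read_state();print(R.from_quat(s['ee_rot']).as_matrix().round(3));g=get_image('wrist');print(np.array(g['mount']).round(2),g['vfov'])
for q in['jar_1','twist_timer','carrot_1']:
  pass
```

```text
stone [array([567.3, 307.8,  43. ]), array([555.1, 156.6,  43. ]), array([501.5, 161.3,  43. ]), array([515.6, 314.9,  43. ])] [array([547. ,  67.5,  18. ]), array([492.4,  71.8,  18. ])]
bed [array([627. , -79.8,  12. ]), array([546.1, -78.6,  12. ])] screw top [ 582.3 -225.4  160. ] knob top [ 632.2 -230.   212. ] post back [ 597.9 -292.6  116. ]
[[-0.917 -0.399  0.   ]
 [-0.399  0.917 -0.   ]
 [-0.    -0.    -1.   ]]
[[   0.     -0.95   -0.33   83.41]
 [   1.      0.      0.      0.36]
 [  -0.     -0.33    0.95 -143.2 ]
 [   0.      0.      0.      1.  ]] 60.83426647251863
```

servo_tool:
  turn:
    - [0,0,0.0715]
    - [0,0,0.0715]
    - [0,0,0.0715]
    - [0,0,0.0715]
    - [0,0,0.0715]
  dp:
    - [0.019,0.054,0]
    - [0.019,0.054,0]
    - [0.019,0.054,0]
    - [0.019,0.054,0]
    - [0.019,0.054,0]
  fingers: [0.085,0.085,0.085,0.085,0.085]

```text
clock: 1.98
position: [345.5, -299.0, 230.2]
ee_rot: [-0.377, 0.926, -0.001, 0.0]
contact_force: [0.8, -0.2, 0.6]
gripper_width: 84.8
```

servo_tool:
  turn:
    - [0,0,0.0715]
    - [0,0,0.0715]
    - [0,0,0.0715]
    - [0,0,0.0715]
    - [0,0,0.0715]
  dp:
    - [0.019,0.054,0]
    - [0.019,0.054,0]
    - [0.019,0.054,0]
    - [0.019,0.054,0]
    - [0.019,0.054,0]
  fingers: [0.085,0.085,0.085,0.085,0.085]

```text
clock: 2.6
position: [442.7, -19.9, 232.8]
ee_rot: [-0.541, 0.841, -0.002, 0.004]
contact_force: [1.1, -1.3, -0.7]
gripper_width: 84.8
```

Run:
```python
from h import *
w=cam('wrist');save(w,'w1');s=read_state();print(s['position'],s['clock'],R.from_quat(s['ee_rot']).as_matrix().round(3)[:,1])
```

```text
[445.51603092 -15.31388121 232.9721743 ] 2.65 [-0.913  0.409 -0.01 ]
```

servo_tool:
  turn:
    - [0,0,0.066]
    - [0,0,0.066]
    - [0,0,0.066]
    - [0,0,0.066]
    - [0,0,0.066]
  dp:
    - [0.018,0.05,0]
    - [0.018,0.05,0]
    - [0.018,0.05,0]
    - [0.018,0.05,0]
    - [0.018,0.05,0]
  fingers: [0.085,0.085,0.085,0.085,0.085]

```text
clock: 3.28
position: [537.0, 242.6, 234.7]
ee_rot: [-0.678, 0.735, -0.002, 0.007]
contact_force: [1.3, -0.1, 0.4]
gripper_width: 85.1
```

Run:
```python
from h import *
w=cam('wrist');save(w,'w2');s=read_state();print(s['position'],s['clock'],R.from_quat(s['ee_rot']).as_matrix().round(3))
for q in('stone','stone_mid'):
  for r in regions_of(q,'wrist')[:2]: 
    m=r['region'].astype(np.uint8);print(q,r['score'],r['box'],cv2.minAreaRect(cv2.findNonZero(m)))
a=cv2.imread('pics/w1.png');b=cv2.imread('pics/w2.png')
cv2.imwrite('pics/w12.png',np.hstack([cv2.resize(a,(400,300)),cv2.resize(b,(400,300))]))
```

```text
[539.62570641 247.916234   233.84222828] 3.325 [[-0.074 -0.997  0.017]
 [-0.997  0.074  0.008]
 [-0.01  -0.016 -1.   ]]
stone 0.91 [285.5, 1.1, 74.1, 276.3] ((317.8655090332031, 137.4716339111328), (70.46481323242188, 277.7499694824219), 2.1409013271331787)
stone_mid 0.55 [285.6, 2.1, 74.2, 271.1] ((321.1676330566406, 137.90576171875), (71.07718658447266, 276.5414733886719), 0.5787255764007568)
```

View pics/w2.png

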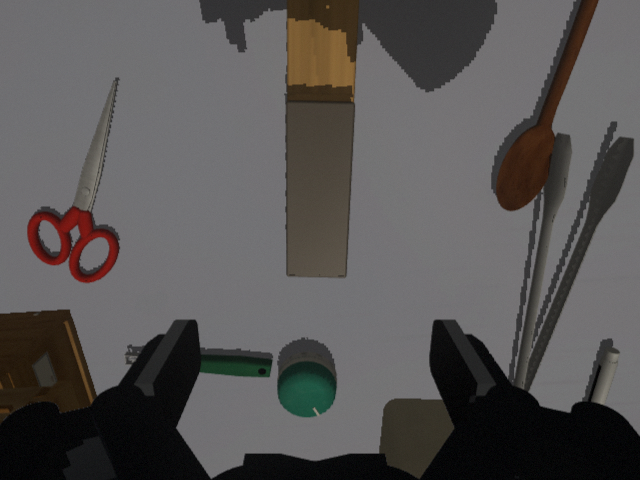

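Run:
```python
from h import *
w=cam('wrist');s=read_state();print(s['position'])
P=[ray(w,*p,43)for p in[(286.5,101),(354.5,101),(347.5,277),(287,276)]]
print(np.round(P,1)); a=(P[0]+P[1])/2;b=(P[2]+P[3])/2;print('mid',(a+b)/2,'yaw',np.arctan2(-(b-a)[0],(b-a)[1]),np.linalg.norm(a-b),np.linalg.norm(P[0]-P[1]))
M=R.from_quat(s['ee_rot']).as_matrix()
for yaw in(-.085,):
  t=np.array([[0,-np.cos(yaw),0],[-np.cos(yaw),0,0],[0,0,-1.]])
  x=np.array([np.sin(yaw),-np.cos(yaw),0]);z=np.array([0,0,-1.]);y=np.cross(z,x)
  print((R.from_matrix(np.c_[x,y,z]@M.T)).as_rotvec())
```

```text
[536.42909148 241.46032475 233.69605812]
[[555.1 161.9  43. ]
 [502.7 165.9  43. ]
 [515.6 314.3  43. ]
 [569.5 309.5  43. ]]
mid [535.73290665 237.89261393  43.        ] yaw -0.09208682148684771 148.61763451650572 52.49120522671113
[-0.00552786  0.01211974 -0.00399725]
```

servo_tool:
  turn:
    - [-0.005,0.011,-0.009]
    - [0,0,0]
    - [0,0,0]
    - [0,0,0]
    - [0,0,0]
  dp:
    - [-0.001,-0.004,-0.04]
    - [0,0,-0.05]
    - [0,0,-0.05]
    - [0,0,-0.05]
    - [0,0,-0.02]
  fingers: [0.085,0.085,0.085,0.085,0.085]

```text
clock: 4.1
position: [535.5, 231.7, 24.2]
ee_rot: [-0.672, 0.741, -0.001, 0.005]
contact_force: [0.2, -0.0, 0.4]
gripper_width: 85.0
```

Run:
```python
from h import *
s=read_state();print(s['position'],s['contact_force'],R.from_quat(s['ee_rot']).as_matrix().round(3))
```

```text
[535.49238493 231.65006963  24.16760958] [ 0.22212433 -0.02315655  0.38038172] [[-0.097 -0.995  0.009]
 [-0.995  0.097  0.006]
 [-0.007 -0.009 -1.   ]]
```

servo_tool:
  turn:
    - [-0.004,0.008,0.005]
    - [0,0,0]
    - [0,0,0]
    - [0,0,0]
    - [0,0,0]
  dp:
    - [0,0.006,-0.017]
    - [0,0,0]
    - [0,0,0]
    - [0,0,0]
    - [0,0,0]
  fingers: [0.085,0.085,0.03,0.03,0.03]

```text
clock: 4.72
position: [536.0, 236.1, 9.0]
ee_rot: [-0.673, 0.74, 0.0, 0.002]
contact_force: [-0.2, 0.7, -5.6]
gripper_width: 53.2
```

servo_tool:
  turn:
    - [0,0,0]
    - [0,0,0]
    - [0,0,0]
    - [0,0,0]
    - [0,0,0]
  dp:
    - [0,0,0]
    - [0,0,0]
    - [0,0,0]
    - [0,0,0]
    - [0,0,0]
  fingers: [0.03,0.03,0.03,0.03,0.03]

```text
clock: 5.35
position: [535.6, 236.0, 8.8]
ee_rot: [-0.673, 0.74, 0.0, 0.002]
contact_force: [-0.2, 0.7, -2.4]
gripper_width: 53.6
```

servo_tool:
  turn:
    - [0,0,0]
    - [0,0,0.03]
    - [0,0,0.03]
    - [0,0,0.03]
    - [0,0,0]
  dp:
    - [0,0,0.015]
    - [0,0,0.015]
    - [0.003,0,0.01]
    - [0.003,-0.02,0]
    - [0.003,-0.02,0]
  fingers: [0.03,0.03,0.03,0.03,0.03]

```text
clock: 5.98
position: [544.7, 196.2, 52.6]
ee_rot: [0.708, -0.706, -0.0, -0.002]
contact_force: [0.4, -0.1, -5.4]
gripper_width: 53.9
```

View pics/w1.png

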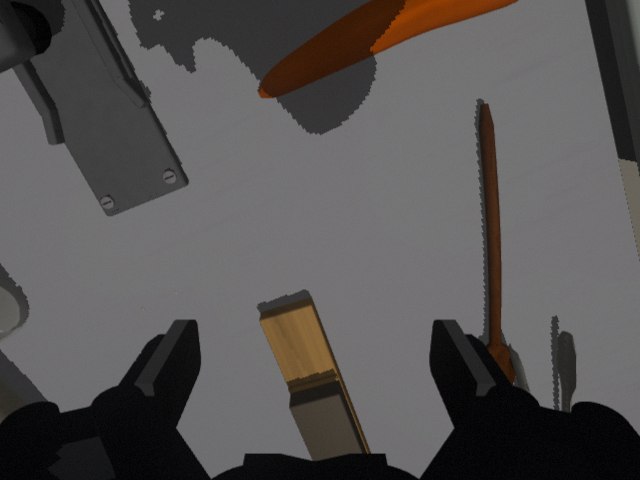

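Run:
```python
from h import *
g=get_image('wrist');T=np.eye(4);q=np.array([-0.541,0.841,-0.002,0.004]);T[:3,:3]=R.from_quat(q/np.linalg.norm(q)).as_matrix();T[:3,3]=[442.7,-19.9,232.8];T=T@np.array(g['mount'])
c=(None,240/np.tan(np.radians(g['vfov'])/2),g['cx'],g['cy'],T)
for n,p,z in[('bedL',(108,216),12),('bedR',(189,183),12),('Redge',(150,105),12),('Ledge',(57,143),12),('scrL',(107,203),12),('scrR',(170,177),12),('cheekRend',(141,106),12),('cheekLend',(57,143),25),('tonL',(259,307),18),('tonR',(310,291),18)]: print(n,ray(c,*p,z).round(1))
t=cam('top');save(t,'top2');s=read_state();print(s['position'],R.from_quat(s['ee_rot']).as_matrix().round(3))
a=t[0][170:300,240:520,::-1];cv2.imwrite('pics/t2.png',cv2.resize(a,None,fx=2.85,fy=4,interpolation=cv2.INTER_CUBIC))
```

```text
bedL [628.4 -80.1  12. ]
bedR [544. -76.  12.]
Redge [ 540.4 -147.8   12. ]
Ledge [ 631.7 -154.4   12. ]
scrL [622.2 -90.9  12. ]
scrR [556.8 -87.8  12. ]
cheekRend [ 547.8 -150.3   12. ]
cheekLend [ 623.6 -152.3   25. ]
tonL [541.2  59.6  18. ]
tonR [488.   64.2  18. ]
[544.63703569 194.62592628  52.31677226] [[ 0.    -1.     0.002]
 [-1.    -0.     0.003]
 [-0.003 -0.002 -1.   ]]
```

View pics/t2.png

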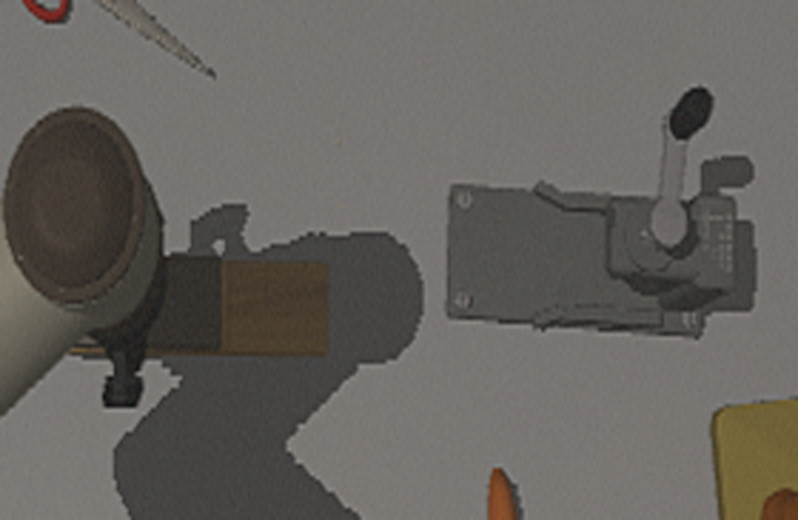

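Run:
```python
from h import *
t=cam('top')
f=lambda u,v,z:ray(t,240+u/2.85,170+v/4,z).round(1)
for n,p,z in[('TL',(450,184),12),('BL',(447,318),12),('BR',(698,337),12),('tonT',(329,262),61.5),('tonB',(329,352),61.5),('hub',(671,221),160),('knobtop',(693,110),212),('armL',(608,197),116),('armL2',(608,270),116),('scrT',(463,199),12),('scrB',(462,300),12)]: print(n,f(*p,z))
w=cam('wrist');save(w,'w3')
```

```text
TL [628.7 -81.4  12. ]
BL [543.8 -77.5  12. ]
BR [ 533.2 -294.4   12. ]
tonT [571.2  27.8  61.5]
tonB [517.   27.9  61.5]
hub [ 580.2 -227.3  160. ]
knobtop [ 629.4 -228.9  212. ]
armL [ 601.4 -191.9  116. ]
armL2 [ 559.5 -190.5  116. ]
scrT [619.2 -92.6  12. ]
scrB [555.2 -90.7  12. ]
```

servo_tool:
  turn:
    - [0,0,-0.0125]
    - [0,0,-0.0125]
    - [0,0,-0.0125]
    - [0,0,-0.0125]
    - [0,0,0]
  dp:
    - [0.012,-0.04,0]
    - [0.012,-0.04,0]
    - [0.012,-0.04,0]
    - [0.012,-0.04,-0.01]
    - [0,0,-0.01]
  fingers: [0.03,0.03,0.03,0.03,0.03]

```text
clock: 6.8
position: [596.2, 34.5, 32.6]
ee_rot: [-0.691, 0.723, -0.001, 0.004]
contact_force: [-0.2, 1.3, -5.5]
gripper_width: 54.2
```

Run:
```python
from h import *
t=cam('top');s=read_state();print(s['position'],R.from_quat(s['ee_rot']).as_matrix().round(3).tolist(),s['contact_force'])
c=cam('side');c0=np.array([579,-225.6]);M=np.array([[np.cos(.049),np.sin(.049)],[-np.sin(.049),np.cos(.049)]])
p=M.T@np.zeros(2)
print('in clamp frame',(np.array([[np.cos(-.049),-np.sin(-.049)],[np.sin(-.049),np.cos(-.049)]]).T@(s['position'][:2]-c0)))
a=cv2.resize(t[0][180:260,330:530,::-1],(800,320),interpolation=cv2.INTER_CUBIC)
b=cv2.resize(c[0][150:290,250:450,::-1],(400,280),interpolation=cv2.INTER_CUBIC);w=cv2.resize(cam('wrist')[0][:,:,::-1],(373,280))
cv2.imwrite('pics/m3.png',np.vstack([a,np.hstack([b,w,np.zeros((280,27,3),np.uint8)])]))
```

```text
[595.05490131  35.60379866  31.09718236] [[-0.044, -0.999, 0.005], [-0.999, 0.044, 0.004], [-0.005, -0.005, -1.0]] [-0.39023857  0.11491462 -7.07225321]
in clamp frame [  3.24176624 261.67666163]
```

View pics/m3.png

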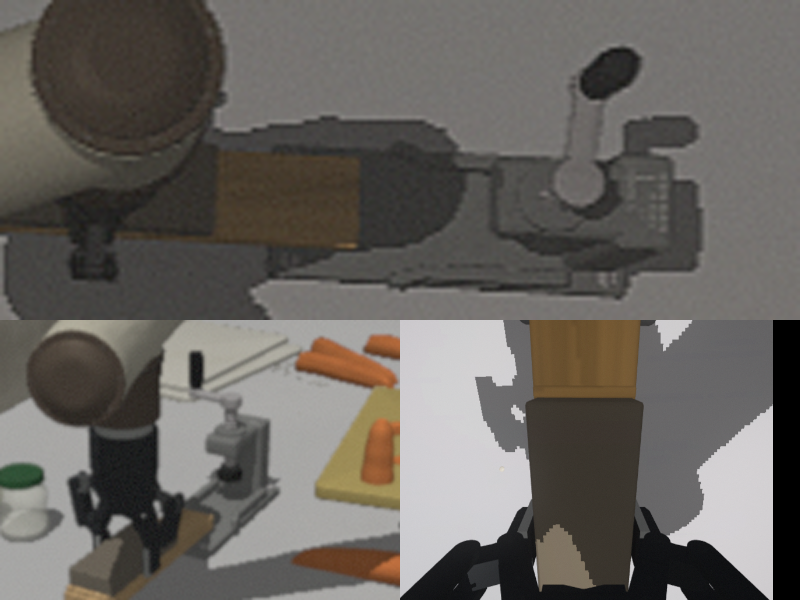

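servo_tool:
  turn:
    - [-0.005,0.005,-0.005]
    - [0,0,0]
    - [0,0,0]
    - [0,0,0]
    - [0,0,0]
  dp:
    - [-0.0035,-0.005,-0.006]
    - [-0.001,-0.018,0]
    - [-0.001,-0.018,0]
    - [0,0,0]
    - [0,0,0]
  fingers: [0.03,0.03,0.03,0.03,0.03]

```text
clock: 7.58
position: [589.4, -4.3, 27.3]
ee_rot: [-0.692, 0.722, -0.001, 0.001]
contact_force: [0.9, 0.7, -4.9]
gripper_width: 53.9
```

```bash
cat >> h.py <<'E'
def cl():
    s=read_state();m=R.from_quat(s['ee_rot']).as_matrix();y=-.049
    A=np.array([[np.cos(y),-np.sin(y)],[np.sin(y),np.cos(y)]]).T
    print('t',round(s['clock'],2),'clampframe',(A@(s['position'][:2]-[579,-225.6])).round(1),'pos',s['position'].round(1),'F',s['contact_force'].round(1),'x',m[:,0].round(3),'yz',m[2,1].round(3),'w',round(s['gripper_width'],1))
E
python3 -c "
from h import *
cl()"
```

```text
t 7.58 clampframe [ -0.4 221.5] pos [589.4  -4.3  27.3] F [ 0.9  0.7 -4.9] x [-0.042 -0.999  0.   ] yz -0.003 w 53.9
```

servo_tool:
  turn:
    - [0,0,-0.006]
    - [0,0,0]
    - [0,0,0]
    - [0,0,0]
    - [0,0,0]
  dp:
    - [-0.0005,-0.015,-0.003]
    - [-0.0008,-0.018,0]
    - [-0.0008,-0.018,0]
    - [-0.0005,-0.012,0]
    - [0,0,0]
  fingers: [0.03,0.03,0.03,0.03,0.03]

```text
clock: 8.2
position: [586.5, -72.4, 24.2]
ee_rot: [-0.689, 0.724, -0.001, 0.001]
contact_force: [-0.3, -0.3, -6.3]
gripper_width: 53.8
```

```bash
python3 -c "
from h import *
cl()"
```

```text
t 8.2 clampframe [  0.  153.4] pos [586.5 -72.4  24.2] F [-0.3 -0.3 -6.3] x [-0.049 -0.999  0.   ] yz -0.003 w 53.8
```

servo_tool:
  turn:
    - [0,0,0]
    - [0,0,0]
    - [0,0,0]
    - [0,0,0]
    - [0,0,0]
  dp:
    - [-0.0005,-0.01,0]
    - [-0.0002,-0.004,-0.002]
    - [0,0,-0.0015]
    - [0,0,0]
    - [0,0,0]
  fingers: [0.03,0.03,0.03,0.03,0.03]

```text
clock: 8.82
position: [586.1, -86.6, 20.7]
ee_rot: [-0.69, 0.724, -0.001, 0.001]
contact_force: [-0.2, -0.2, -5.7]
gripper_width: 53.8
```

```bash
python3 -c "
from h import *
cl()"
```

```text
t 8.82 clampframe [  0.3 139.1] pos [586.1 -86.6  20.7] F [-0.2 -0.2 -5.7] x [-0.048 -0.999  0.001] yz -0.003 w 53.8
```

servo_tool:
  turn:
    - [0,0,0]
    - [0,0,0]
    - [0,0,0]
    - [0,0,0]
    - [0,0,0]
  dp:
    - [0,0,-0.001]
    - [-0.0002,-0.003,0]
    - [-0.0002,-0.003,0]
    - [0,-0.001,0]
    - [0,0,0]
  fingers: [0.03,0.03,0.03,0.03,0.03]

```text
clock: 9.45
position: [586.6, -93.1, 20.8]
ee_rot: [-0.69, 0.723, -0.002, 0.002]
contact_force: [-1.2, 1.6, -3.0]
gripper_width: 53.4
```

```bash
python3 -c "
from h import *
cl()"
```

```text
t 9.45 clampframe [  1.1 132.7] pos [586.6 -93.1  20.8] F [-1.2  1.6 -3. ] x [-0.047 -0.999  0.   ] yz -0.005 w 53.4
```

servo_tool:
  turn:
    - [0,0,0]
    - [0,0,0]
    - [0,0,0]
    - [0,0,0]
    - [0,0,0]
  dp:
    - [-0.0003,-0.002,0]
    - [-0.0001,-0.002,0]
    - [-0.0001,-0.002,0]
    - [-0.0001,-0.002,0]
    - [-0.0001,-0.002,0]
  fingers: [0.03,0.03,0.03,0.03,0.03]

```text
clock: 10.07
position: [586.8, -96.7, 20.8]
ee_rot: [-0.69, 0.724, -0.0, 0.005]
contact_force: [-1.2, 9.7, -0.6]
gripper_width: 53.9
```

```bash
python3 -c "
from h import *
cl()"
```

```text
t 10.07 clampframe [  1.4 129.1] pos [586.8 -96.7  20.8] F [-1.2  9.7 -0.6] x [-0.048 -0.999 -0.008] yz -0.008 w 53.9
```

servo_tool:
  turn:
    - [0,0,0]
    - [0,0,0]
    - [0,0,0]
    - [0,0,0]
    - [0,0,0]
  dp:
    - [0,-0.004,0]
    - [0,-0.004,0]
    - [0,0,0]
    - [0,0,0]
    - [0,0,0]
  fingers: [0.03,0.03,0.03,0.085,0.085]

```text
clock: 10.7
position: [588.3, -96.8, 22.1]
ee_rot: [-0.691, 0.723, 0.001, 0.01]
contact_force: [-0.1, -0.2, 0.3]
gripper_width: 84.9
```

```bash
python3 -c "
from h import *
cl()"
```

```text
t 10.7 clampframe [  3.  129.1] pos [588.3 -96.8  22.1] F [-0.1 -0.2  0.3] x [-0.045 -0.999 -0.016] yz -0.011 w 84.9
```

servo_tool:
  turn:
    - [0,0,0]
    - [0,0,0]
    - [-0.016,0.011,0]
    - [0,0,0]
    - [0,0,0]
  dp:
    - [0,0,0.025]
    - [0,0,0.05]
    - [0,0,0.06]
    - [0,0,0.06]
    - [0,0,0.06]
  fingers: [0.085,0.085,0.085,0.085,0.085]

```text
clock: 11.32
position: [585.2, -100.8, 281.6]
ee_rot: [-0.689, 0.724, 0.001, -0.004]
contact_force: [1.7, 0.2, 0.2]
gripper_width: 84.7
```

servo_tool:
  turn:
    - [0,0,0]
    - [0,0,0]
    - [0,0,0]
    - [0,0,0]
    - [0,0,0]
  dp:
    - [0.01,-0.03,0.02]
    - [0.01,-0.03,0]
    - [0,-0.01,0]
    - [0,0,0]
    - [0,0,0]
  fingers: [0.085,0.085,0.085,0.085,0.085]

```text
clock: 11.95
position: [606.9, -174.6, 312.4]
ee_rot: [-0.689, 0.725, -0.007, 0.002]
contact_force: [-0.3, -0.1, 0.4]
gripper_width: 85.1
```

Run:
```python
from h import *
cl();w=cam('wrist');save(w,'w4')
for q in('knob_grip','spindle','crank','clamp'):
  for r in search_frame(q,'wrist')[:1]: print(q,r)
t=cam('top');save(t,'top4')
```

```text
t 11.95 clampframe [25.4 52.3] pos [ 606.9 -174.6  312.4] F [-0.3 -0.1  0.4] x [-0.05  -0.999  0.006] yz -0.012 w 85.1
knob_grip {'box': [252.8, 121.5, 32.0, 35.1], 'score': 0.76}
clamp {'box': [253.3, 46.5, 133.5, 214.7], 'score': 0.71}
```

View pics/w4.png

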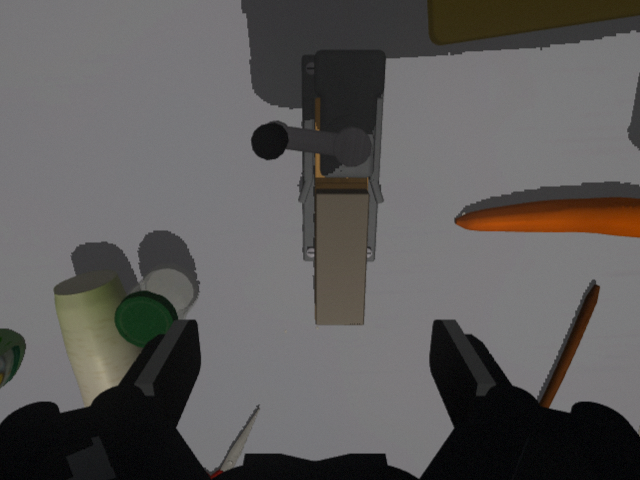

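Run:
```python
from h import *
w=cam('wrist');cl()
for n,p,z in[('knobtop',(270,141),212),('hub',(352,147),160),('hub156',(352,147),156),('stoneBL',(316,324),55),('stoneBR',(364,324),55),('stTL',(315.5,190),55),('stTR',(368,190),55),('bedL',(305,258),12),('bedR',(375,260),12),('postend',(316,50),116),('postendR',(384,50),116)]: print(n,ray(w,*p,z).round(1))
```

```text
t 12.3 clampframe [25.8 52.4] pos [ 607.3 -174.6  312.6] F [-0.3 -0.8 -0.5] x [-0.05  -0.999  0.006] yz -0.013 w 85.1
knobtop [ 632.2 -235.6  212. ]
hub [ 580.7 -224.3  160. ]
hub156 [ 580.4 -223.8  156. ]
stoneBL [616.8 -20.7  55. ]
stoneBR [563.4 -18.6  55. ]
stTL [ 610.3 -172.3   55. ]
stTR [ 558.1 -170.    55. ]
bedL [627.2 -83.3  12. ]
bedR [545.7 -77.4  12. ]
postend [ 603.6 -293.   116. ]
postendR [ 552.  -290.5  116. ]
```

servo_tool:
  turn:
    - [0.006,0.013,0]
    - [0,0,0]
    - [0,0,0]
    - [0,0,0]
    - [0,0,0]
  dp:
    - [0.014,-0.029,-0.01]
    - [0.014,-0.029,-0.01]
    - [0,0,-0.04]
    - [0,0,-0.03]
    - [0,0,0]
  fingers: [0.085,0.085,0.085,0.085,0.085]

```text
clock: 12.92
position: [636.7, -233.3, 221.1]
ee_rot: [-0.69, 0.724, -0.001, 0.0]
contact_force: [-0.2, 0.7, 0.7]
gripper_width: 85.4
```

Run:
```python
from h import *
w=cam('wrist');cl();t=cam('top')
a=cv2.resize(w[0][:,:,::-1],(480,360));b=cv2.resize(t[0][180:260,440:510,::-1],(315,360),interpolation=cv2.INTER_CUBIC)
cv2.imwrite('pics/m5.png',np.hstack([a,b]))
```

```text
t 12.97 clampframe [59. -5.] pos [ 637.7 -233.5  223. ] F [0.4 1.  0.4] x [-0.047 -0.999  0.002] yz -0.005 w 85.0
```

View pics/m5.png

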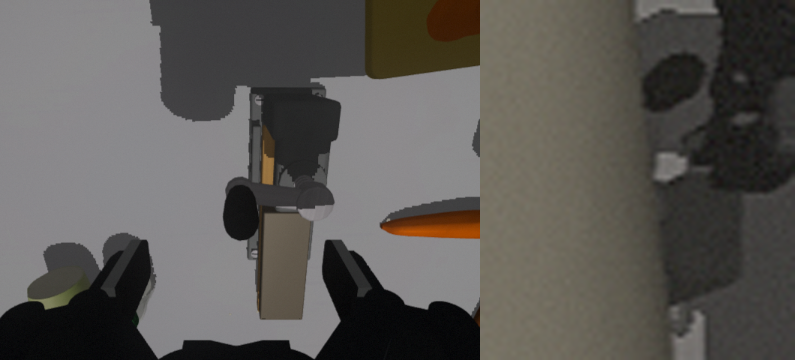

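Run:
```python
from h import *
w=cam('wrist');cl()
for v in(290,300):print(ray(w,320,v,212).round(1))
print(ray(w,419,267,160).round(1))
```

```text
t 13.07 clampframe [60.1 -5.1] pos [ 638.8 -233.7  225.6] F [-0.1 -0.8 -0. ] x [-0.047 -0.999  0.003] yz -0.01 w 85.2
[ 636.3 -240.2  212. ]
[ 636.5 -235.5  212. ]
[ 582.1 -226.5  160. ]
```

servo_tool:
  turn:
    - [0.003,0.009,0]
    - [0,0,0]
    - [0,0,0]
    - [0,0,0]
    - [0,0,0]
  dp:
    - [-0.003,-0.001,-0.027]
    - [0,0,-0.026]
    - [0,0,0]
    - [0,0,0]
    - [0,0,0]
  fingers: [0.085,0.085,0.085,0.085,0.085]

```text
clock: 13.7
position: [641.0, -235.3, 183.4]
ee_rot: [-0.691, 0.723, -0.009, 0.005]
contact_force: [1.1, 0.1, -0.8]
gripper_width: 84.8
```

```bash
python3 -c "
from h import *
cl()"
```

```text
t 13.7 clampframe [62.4 -6.6] pos [ 641.  -235.3  183.4] F [ 1.1  0.1 -0.8] x [-0.045 -0.999  0.004] yz -0.02 w 84.8
```

servo_tool:
  turn:
    - [0.004,0.018,0]
    - [0,0,0]
    - [0,0,0]
    - [0,0,0]
    - [0,0,0]
  dp:
    - [-0.0055,0.001,-0.011]
    - [0,0,0]
    - [0,0,0]
    - [0,0,0]
    - [0,0,0]
  fingers: [0.085,0.085,0.085,0.04,0.01]

```text
clock: 14.32
position: [635.7, -234.3, 173.3]
ee_rot: [-0.691, 0.723, -0.002, 0.0]
contact_force: [0.2, -0.3, -0.3]
gripper_width: 51.3
```

servo_tool:
  turn:
    - [0,0,0]
    - [0,0,0]
    - [0,0,0]
    - [0,0,0]
    - [0,0,0]
  dp:
    - [0,0,0]
    - [0,0,0]
    - [0,0,0]
    - [0,0,0]
    - [0,0,0]
  fingers: [0.01,0.01,0.01,0.01,0.01]

```text
clock: 14.95
position: [634.2, -234.3, 173.8]
ee_rot: [-0.691, 0.723, -0.0, -0.001]
contact_force: [-1.7, -0.1, 1.4]
gripper_width: 19.9
```

```bash
python3 -c "
from h import *
cl()"
```

```text
t 14.95 clampframe [55.5 -5.9] pos [ 634.2 -234.3  173.8] F [-1.7 -0.1  1.4] x [-0.045 -0.999  0.001] yz 0.0 w 19.9
```

```bash
cat > k.py <<'E'
import sys; from h import *
C=np.array([580.5,-226.0]);r=55.
def main(step,n=5,gain=1.0):
    s=read_state();p=s['position'];d=p[:2]-C;ph=np.arctan2(d[1],d[0]);th=(-.049-ph)%(2*np.pi)
    if th>6: th-=2*np.pi
    tan=np.array([np.sin(ph),-np.cos(ph)]);rad=np.array([np.cos(ph),np.sin(ph)])
    F=s['contact_force'][:2]
    print('t',s['clock'].__round__(2),'pos',p.round(1),'r',np.linalg.norm(d).round(1),'theta(mod)',th.round(3),'Ftan',(F@tan).round(2),'Frad',(F@rad).round(2),'Fz',s['contact_force'][2].round(1),'w',round(s['gripper_width'],1))
    m=R.from_quat(s['ee_rot']).as_matrix();print('tilt fix',-(-m[2,0]),-m[2,1], 'yaw',np.arctan2(m[0,0],-m[1,0]).round(3))
    a=p[:2]
    for i in range(n):
        ph-=step; b=C+r*np.array([np.cos(ph),np.sin(ph)]); print(((b-a)/1000*gain).round(4).tolist(),end=',');a=b
    print('z/row',-3.18*step)
main(float(sys.argv[1]),int(sys.argv[2]))
E
python3 k.py 0.2 10
```

```text
t 14.95 pos [ 634.2 -234.3  173.8] r 54.3 theta(mod) 0.104 Ftan 0.39 Frad -1.65 Fz 1.4 w 19.9
tilt fix 0.0011228751647497219 -0.00041032331120743274 yaw -0.045
[-0.002, -0.0107],[-0.0048, -0.0099],[-0.0067, -0.0087],[-0.0083, -0.0072],[-0.0095, -0.0054],[-0.0104, -0.0034],[-0.0109, -0.0013],[-0.0109, 0.0009],[-0.0105, 0.0031],[-0.0097, 0.0051],z/row -0.6360000000000001
```

servo_tool:
  turn:
    - [0,0,0]
    - [0,0,0]
    - [0,0,0]
    - [0,0,0]
    - [0,0,0]
  dp:
    - [-0.002,-0.0107,-0.0006]
    - [-0.0048,-0.0099,-0.0006]
    - [-0.0067,-0.0087,-0.0006]
    - [-0.0083,-0.0072,-0.0006]
    - [-0.0095,-0.0054,-0.0006]
  fingers: [0.01,0.01,0.01,0.01,0.01]

```text
clock: 15.58
position: [601.2, -275.4, 170.5]
ee_rot: [-0.691, 0.723, 0.002, 0.001]
contact_force: [-0.9, 8.6, 2.8]
gripper_width: 20.0
```

```bash
python3 k.py 0.25 10
```

```text
t 15.57 pos [ 601.2 -275.4  170.5] r 53.5 theta(mod) 1.124 Ftan -2.49 Frad -8.31 Fz 2.8 w 20.0
tilt fix -0.004537495238127815 -0.0008915964884049197 yaw -0.044
[-0.0126, -0.005],[-0.0137, -0.0003],[-0.0134, 0.0031],[-0.0122, 0.0063],[-0.0102, 0.0091],[-0.0077, 0.0114],[-0.0046, 0.0129],[-0.0013, 0.0137],[0.0021, 0.0135],[0.0054, 0.0126],z/row -0.795
```

```bash
sed -i 's/580.5,-226.0/580.2,-224.4/' k.py; python3 k.py 0.25 5
```

```text
t 15.57 pos [ 601.2 -275.4  170.5] r 55.1 theta(mod) 1.13 Ftan -2.43 Frad -8.32 Fz 2.8 w 20.0
tilt fix -0.004537495238127815 -0.0008915964884049197 yaw -0.044
[-0.0133, -0.0035],[-0.0137, -0.0002],[-0.0133, 0.0032],[-0.0121, 0.0064],[-0.0102, 0.0092],z/row -0.795
```

servo_tool:
  turn:
    - [-0.0045,0,0]
    - [0,0,0]
    - [0,0,0]
    - [0,0,0]
    - [0,0,0]
  dp:
    - [-0.0133,-0.0025,-0.0006]
    - [-0.0137,-0.0002,-0.0008]
    - [-0.0133,0.0032,-0.0008]
    - [-0.0121,0.0064,-0.0008]
    - [-0.0102,0.0092,-0.0008]
  fingers: [0.01,0.01,0.01,0.01,0.01]

```text
clock: 16.2
position: [539.2, -261.4, 166.8]
ee_rot: [-0.691, 0.723, -0.005, 0.003]
contact_force: [5.3, 1.6, -1.4]
gripper_width: 19.7
```

```bash
python3 k.py 0.1 10
```

```text
t 16.2 pos [ 539.2 -261.4  166.8] r 55.2 theta(mod) 2.36 Ftan -2.36 Frad -4.95 Fz -1.4 w 19.7
tilt fix 0.002957976089072698 0.012079322219069101 yaw -0.046
[-0.0033, 0.0044],[-0.003, 0.0046],[-0.0026, 0.0049],[-0.0021, 0.0051],[-0.0015, 0.0053],[-0.001, 0.0054],[-0.0005, 0.0055],[0.0001, 0.0055],[0.0006, 0.0055],[0.0012, 0.0054],z/row -0.31800000000000006
```

servo_tool:
  turn:
    - [0.003,0.01,0]
    - [0,0,0]
    - [0,0,0]
    - [0,0,0]
    - [0,0,0]
  dp:
    - [-0.0028,0.0046,-0.0003]
    - [-0.003,0.0046,-0.0003]
    - [-0.0026,0.0049,-0.0003]
    - [-0.0021,0.0051,-0.0003]
    - [-0.0015,0.0053,-0.0003]
  fingers: [0.01,0.01,0.01,0.01,0.01]

```text
clock: 16.82
position: [526.4, -236.5, 165.3]
ee_rot: [-0.691, 0.723, -0.002, -0.0]
contact_force: [2.2, -1.8, -2.2]
gripper_width: 20.0
```

```bash
python3 k.py 0.08 10
```

```text
t 16.82 pos [ 526.4 -236.5  165.3] r 55.2 theta(mod) 2.871 Ftan -2.23 Frad -1.74 Fz -2.2 w 20.0
tilt fix 0.0027405980663001957 0.0019875650944533464 yaw -0.045
[-0.0006, 0.0044],[-0.0004, 0.0044],[-0.0001, 0.0044],[0.0003, 0.0044],[0.0006, 0.0044],[0.001, 0.0043],[0.0013, 0.0042],[0.0016, 0.0041],[0.0019, 0.0039],[0.0023, 0.0038],z/row -0.2544
```

servo_tool:
  turn:
    - [0.002,0.002,0]
    - [0,0,0]
    - [0,0,0]
    - [0,0,0]
    - [0,0,0]
  dp:
    - [-0.0005,0.0044,-0.0003]
    - [-0.0003,0.0044,-0.0003]
    - [-0.0001,0.0044,-0.0002]
    - [0.0003,0.0044,-0.0003]
    - [0.0006,0.0044,-0.0002]
  fingers: [0.01,0.01,0.01,0.01,0.01]

```text
clock: 17.45
position: [526.0, -213.6, 164.0]
ee_rot: [-0.691, 0.723, -0.0, -0.001]
contact_force: [2.2, -3.6, -2.7]
gripper_width: 19.8
```

```bash
python3 k.py 0.08 10
```

```text
t 17.45 pos [ 526.  -213.6  164. ] r 55.3 theta(mod) 3.29 Ftan -3.13 Frad -2.89 Fz -2.7 w 19.8
tilt fix 0.0016412845809789956 -0.0008702519048149645 yaw -0.045
[0.0013, 0.0042],[0.0014, 0.0042],[0.0017, 0.0041],[0.002, 0.0039],[0.0023, 0.0037],[0.0026, 0.0035],[0.0029, 0.0033],[0.0031, 0.0031],[0.0034, 0.0028],[0.0036, 0.0025],z/row -0.2544
```

servo_tool:
  turn:
    - [0.001,0,0]
    - [0,0,0]
    - [0,0,0]
    - [0,0,0]
    - [0,0,0]
  dp:
    - [0.0015,0.0041,-0.0003]
    - [0.0014,0.0042,-0.0003]
    - [0.0017,0.0041,-0.0002]
    - [0.002,0.0039,-0.0003]
    - [0.0023,0.0037,-0.0002]
  fingers: [0.01,0.01,0.01,0.01,0.01]

```text
clock: 18.08
position: [534.9, -192.6, 162.7]
ee_rot: [-0.691, 0.723, 0.0, -0.001]
contact_force: [1.5, -3.6, -1.8]
gripper_width: 19.7
```

```bash
python3 k.py 0.06 5
```

```text
t 18.07 pos [ 534.9 -192.6  162.7] r 55.3 theta(mod) 3.704 Ftan -2.12 Frad -3.33 Fz -1.8 w 19.7
tilt fix 0.001358547324956483 -0.002332546820897759 yaw -0.045
[0.0023, 0.0024],[0.0021, 0.0025],[0.0023, 0.0024],[0.0024, 0.0022],[0.0025, 0.0021],z/row -0.1908
```

servo_tool:
  turn:
    - [0.001,-0.002,0]
    - [0,0,0]
    - [0,0,0]
    - [0,0,0]
    - [0,0,0]
  dp:
    - [0.0028,0.0032,-0.0003]
    - [0.0028,0.0033,-0.0003]
    - [0.0031,0.0031,-0.0002]
    - [0.0034,0.0028,-0.0003]
    - [0.0036,0.0025,-0.0002]
  fingers: [0.01,0.01,0.01,0.01,0.01]

```text
clock: 18.7
position: [550.9, -177.4, 161.3]
ee_rot: [-0.691, 0.723, 0.0, -0.001]
contact_force: [-0.0, -3.9, -2.0]
gripper_width: 19.5
```

```bash
python3 k.py 0.08 5
```

```text
t 18.7 pos [ 550.9 -177.4  161.3] r 55.4 theta(mod) 4.107 Ftan -2.04 Frad -3.27 Fz -2.0 w 19.5
tilt fix 0.001271678533303415 -0.0021798001156501114 yaw -0.045
[0.004, 0.0018],[0.004, 0.0019],[0.0041, 0.0015],[0.0042, 0.0012],[0.0043, 0.0009],z/row -0.2544
```

servo_tool:
  turn:
    - [0.001,-0.002,0]
    - [0,0,0]
    - [0,0,0]
    - [0,0,0]
    - [0,0,0]
  dp:
    - [0.004,0.0018,-0.0003]
    - [0.004,0.0019,-0.0003]
    - [0.0041,0.0015,-0.0002]
    - [0.0042,0.0012,-0.0003]
    - [0.0043,0.0009,-0.0002]
  fingers: [0.01,0.01,0.01,0.01,0.01]

```text
clock: 19.32
position: [571.5, -169.7, 160.0]
ee_rot: [-0.691, 0.723, 0.001, -0.001]
contact_force: [-0.4, -4.3, 1.2]
gripper_width: 19.8
```

```bash
python3 k.py 0.08 5
```

```text
t 19.32 pos [ 571.5 -169.7  160. ] r 55.4 theta(mod) 4.505 Ftan -1.11 Frad -4.2 Fz 1.2 w 19.8
tilt fix 0.00028087789577497125 -0.003612966753536529 yaw -0.045
[0.0044, 0.0001],[0.0044, 0.0002],[0.0044, -0.0002],[0.0044, -0.0005],[0.0043, -0.0009],z/row -0.2544
```

servo_tool:
  turn:
    - [0,-0.003,0]
    - [0,0,0]
    - [0,0,0]
    - [0,0,0]
    - [0,0,0]
  dp:
    - [0.0044,0.0,-0.0003]
    - [0.0044,0.0002,-0.0003]
    - [0.0044,-0.0002,-0.0002]
    - [0.0044,-0.0005,-0.0003]
    - [0.0043,-0.0009,-0.0002]
  fingers: [0.01,0.01,0.01,0.01,0.01]

```text
clock: 19.95
position: [593.6, -170.7, 158.6]
ee_rot: [-0.691, 0.723, 0.001, -0.001]
contact_force: [-3.1, -2.6, 1.6]
gripper_width: 19.8
```

```bash
python3 k.py 0.08 5
```

```text
t 19.95 pos [ 593.6 -170.7  158.6] r 55.3 theta(mod) 4.907 Ftan -2.37 Frad -3.23 Fz 1.6 w 19.8
tilt fix -0.0004287200947298683 -0.0036971548702121543 yaw -0.045
[0.0042, -0.0015],[0.0041, -0.0016],[0.004, -0.0019],[0.0038, -0.0022],[0.0036, -0.0025],z/row -0.2544
```

servo_tool:
  turn:
    - [0,-0.003,0]
    - [0,0,0]
    - [0,0,0]
    - [0,0,0]
    - [0,0,0]
  dp:
    - [0.0042,-0.0015,-0.0003]
    - [0.0041,-0.0016,-0.0003]
    - [0.004,-0.0019,-0.0002]
    - [0.0038,-0.0022,-0.0003]
    - [0.0036,-0.0025,-0.0002]
  fingers: [0.01,0.01,0.01,0.01,0.01]

```text
clock: 20.58
position: [612.8, -179.9, 157.4]
ee_rot: [-0.691, 0.723, 0.003, -0.001]
contact_force: [-5.4, 0.9, 3.6]
gripper_width: 19.6
```

```bash
python3 k.py 0.08 5
```

```text
t 20.57 pos [ 612.8 -179.9  157.4] r 55.2 theta(mod) 5.296 Ftan -4.86 Frad -2.5 Fz 3.6 w 19.6
tilt fix -0.0022592660180315036 -0.00483360396807688 yaw -0.045
[0.0033, -0.0029],[0.0032, -0.003],[0.003, -0.0033],[0.0027, -0.0035],[0.0024, -0.0037],z/row -0.2544
```

servo_tool:
  turn:
    - [-0.002,-0.004,0]
    - [0,0,0]
    - [0,0,0]
    - [0,0,0]
    - [0,0,0]
  dp:
    - [0.0017,-0.0014,-0.0002]
    - [0.0016,-0.0015,-0.0001]
    - [0.0016,-0.0016,-0.0001]
    - [0.0015,-0.0016,-0.0001]
    - [0.0015,-0.0016,-0.0001]
  fingers: [0.01,0.01,0.01,0.01,0.01]

```text
clock: 21.2
position: [619.6, -185.7, 156.9]
ee_rot: [-0.691, 0.723, 0.003, -0.0]
contact_force: [-6.1, 1.5, 5.2]
gripper_width: 20.0
```

```bash
python3 k.py 0.05 5
```

```text
t 21.2 pos [ 619.6 -185.7  156.9] r 55.2 theta(mod) 5.458 Ftan -5.38 Frad -3.32 Fz 5.2 w 20.0
tilt fix -0.003745797663379242 -0.0050122596157193625 yaw -0.045
[0.0017, -0.0021],[0.0018, -0.0021],[0.0017, -0.0022],[0.0016, -0.0023],[0.0014, -0.0023],z/row -0.15900000000000003
```

servo_tool:
  turn:
    - [-0.003,-0.004,0]
    - [0,0,0]
    - [0,0,0]
    - [0,0,0]
    - [0,0,0]
  dp:
    - [0.0018,-0.0021,0]
    - [0.0018,-0.0021,-0.0001]
    - [0.0017,-0.0022,-0.0001]
    - [0.0016,-0.0023,-0.0001]
    - [0.0014,-0.0023,-0.0001]
  fingers: [0.01,0.01,0.01,0.01,0.01]

```text
clock: 21.82
position: [625.4, -192.8, 156.4]
ee_rot: [-0.691, 0.723, 0.005, -0.0]
contact_force: [-6.0, 3.1, 5.5]
gripper_width: 20.1
```

```bash
python3 k.py 0.06 5
```

```text
t 21.82 pos [ 625.4 -192.8  156.4] r 55.2 theta(mod) 5.625 Ftan -5.96 Frad -3.13 Fz 5.5 w 20.1
tilt fix -0.0071099325784707915 -0.00794218437495917 yaw -0.045
[0.0017, -0.0028],[0.0016, -0.0029],[0.0015, -0.003],[0.0013, -0.003],[0.0011, -0.0031],z/row -0.1908
```

servo_tool:
  turn:
    - [-0.005,-0.006,0]
    - [0,0,0]
    - [0,0,0]
    - [0,0,0]
    - [0,0,0]
  dp:
    - [0.0022,-0.0038,0]
    - [0.002,-0.0039,-0.0002]
    - [0.0018,-0.004,-0.0002]
    - [0.0015,-0.0041,-0.0002]
    - [0.0012,-0.0042,-0.0002]
  fingers: [0.01,0.01,0.01,0.01,0.01]

```text
clock: 22.45
position: [632.0, -205.7, 155.6]
ee_rot: [-0.692, 0.722, 0.007, 0.002]
contact_force: [-6.4, 5.5, 5.9]
gripper_width: 20.1
```

```bash
python3 k.py 0.08 5
```

```text
t 22.45 pos [ 632.  -205.7  155.6] r 55.1 theta(mod) 5.887 Ftan -7.36 Frad -4.17 Fz 5.9 w 20.1
tilt fix -0.012817925113628108 -0.008454330724561759 yaw -0.043
[0.0012, -0.0042],[0.001, -0.0043],[0.0006, -0.0044],[0.0003, -0.0044],[-0.0001, -0.0044],z/row -0.2544
```

servo_tool:
  turn:
    - [-0.006,-0.006,0]
    - [0,0,0]
    - [0,0,0]
    - [0,0,0]
    - [0,0,0]
  dp:
    - [0.0008,-0.0042,0]
    - [0.0006,-0.0043,-0.0001]
    - [0.0003,-0.0044,-0.0002]
    - [0.0001,-0.0044,-0.0002]
    - [-0.0001,-0.0044,-0.0002]
  fingers: [0.01,0.01,0.01,0.01,0.01]

```text
clock: 23.08
position: [634.6, -216.0, 155.1]
ee_rot: [-0.693, 0.721, 0.009, 0.007]
contact_force: [-4.4, 8.4, 5.8]
gripper_width: 19.8
```

```bash
python3 k.py 0.04 5
python3 -c "
import numpy as np
from scipy.optimize import curve_fit
# th(mod),F"
```

```text
t 23.07 pos [ 634.6 -216.   155.1] r 55.0 theta(mod) -0.202 Ftan -8.99 Frad -3.08 Fz 5.8 w 19.8
tilt fix -0.02226462793338165 -0.002662014598174497 yaw -0.039
[0.0003, -0.0022],[0.0002, -0.0022],[0.0001, -0.0022],[0.0, -0.0022],[-0.0001, -0.0022],z/row -0.1272
```

```bash
python3 -c "
import numpy as np
from scipy.optimize import curve_fit
t=np.array([1.13,2.36,2.871,3.29,3.704,4.107,4.505,4.907,5.296,5.458,5.625,5.887,6.081]);F=np.array([2.43,2.36,2.23,3.13,2.12,2.04,1.11,2.37,4.86,5.38,5.96,7.36,8.99])
p,c=curve_fit(lambda x,a,k,b:a+k*np.maximum(x-b,0),t,F,[2.1,4,4.7]);print(p,np.sqrt(np.diag(c)))"
```

```text
[2.20285714 5.31475819 4.86174868] [0.19126742 0.53724401 0.08682838]
```

servo_tool:
  turn:
    - [-0.015,-0.002,0]
    - [0,0,0]
    - [0,0,0]
    - [0,0,0]
    - [0,0,0]
  dp:
    - [0.0005,-0.0048,0]
    - [0.0003,-0.0048,-0.0001]
    - [0,-0.0048,-0.0002]
    - [-0.0003,-0.0048,-0.0002]
    - [-0.0006,-0.0048,-0.0002]
  fingers: [0.01,0.01,0.01,0.01,0.01]

```text
clock: 23.7
position: [635.2, -225.6, 154.6]
ee_rot: [-0.695, 0.719, 0.01, 0.009]
contact_force: [-4.1, 10.3, 6.9]
gripper_width: 19.9
```

```bash
python3 k.py 0.04 5
```

```text
t 23.7 pos [ 635.2 -225.6  154.6] r 55.0 theta(mod) -0.028 Ftan -10.17 Frad -4.33 Fz 6.9 w 19.9
tilt fix -0.025884691083334646 -0.001963034021850057 yaw -0.034
[-0.0001, -0.0022],[-0.0002, -0.0022],[-0.0003, -0.0022],[-0.0004, -0.0022],[-0.0004, -0.0022],z/row -0.1272
```

servo_tool:
  turn:
    - [-0.015,-0.002,0]
    - [0,0,0]
    - [0,0,0]
    - [0,0,0]
    - [0,0,0]
  dp:
    - [-0.0001,-0.0048,0]
    - [-0.0003,-0.0048,-0.0001]
    - [-0.0005,-0.0048,-0.0002]
    - [-0.0007,-0.0048,-0.0002]
    - [-0.0009,-0.0048,-0.0002]
  fingers: [0.01,0.01,0.01,0.01,0.01]

```text
clock: 24.32
position: [634.6, -232.5, 154.2]
ee_rot: [-0.697, 0.717, 0.011, 0.012]
contact_force: [-4.2, 10.4, 6.3]
gripper_width: 19.8
```

```bash
python3 k.py 0.04 5;  python3 - <<'E'
from h import *
w=cam('wrist');save(w,'w6');cl()
E
```

```text
t 24.32 pos [ 634.6 -232.5  154.2] r 55.0 theta(mod) 0.098 Ftan -9.7 Frad -5.7 Fz 6.3 w 19.8
tilt fix -0.03238487125952361 0.0008151817704368375 yaw -0.027
[-0.0003, -0.0022],[-0.0005, -0.0022],[-0.0005, -0.0021],[-0.0006, -0.0021],[-0.0007, -0.0021],z/row -0.1272
t 24.38 clampframe [55.8 -4.4] pos [ 634.5 -232.7  154.2] F [-3.5 10.7  5.2] x [-0.027 -0.999 -0.032] yz -0.001 w 19.8
```

servo_tool:
  turn:
    - [0,0,0]
    - [0,0,0]
    - [0,0,0]
    - [0,0,0]
    - [0,0,0]
  dp:
    - [0,0,0]
    - [0,0,0]
    - [0,0,0]
    - [0,0,0]
    - [0,0,0]
  fingers: [0.01,0.01,0.01,0.01,0.01]

```text
clock: 25.0
position: [634.7, -231.1, 154.3]
ee_rot: [-0.698, 0.716, 0.012, 0.012]
contact_force: [-4.9, 1.4, 4.3]
gripper_width: 19.8
```

```bash
python3 k.py 0.04 1
```

```text
t 25.0 pos [ 634.7 -231.1  154.3] r 54.9 theta(mod) 0.073 Ftan -0.8 Frad -5.06 Fz 4.3 w 19.8
tilt fix -0.033463719840011785 -0.00012818683692268282 yaw -0.026
[-0.0002, -0.0022],z/row -0.1272
```

servo_tool:
  turn:
    - [0,0,0]
    - [0,0,0]
    - [0,0,0]
    - [0,0,0]
    - [0,0,0]
  dp:
    - [0,0,0]
    - [0,0,0]
    - [0,0,0]
    - [0,0,0.02]
    - [0,0,0.04]
  fingers: [0.06,0.06,0.06,0.06,0.06]

```text
clock: 25.62
position: [636.5, -230.4, 209.7]
ee_rot: [-0.698, 0.716, 0.013, 0.013]
contact_force: [-0.2, -1.1, -0.2]
gripper_width: 59.8
```

servo_tool:
  turn:
    - [0,0,0]
    - [0,0,0]
    - [-0.03,0,0]
    - [0,0,0]
    - [0,0,0]
  dp:
    - [0,0,0.05]
    - [0,0,0.05]
    - [-0.02,0.05,0.01]
    - [-0.02,0.04,0]
    - [0,0,0]
  fingers: [0.085,0.085,0.085,0.085,0.085]

```text
clock: 26.25
position: [599.0, -139.2, 326.9]
ee_rot: [-0.697, 0.717, -0.003, 0.007]
contact_force: [0.7, 0.6, -0.9]
gripper_width: 85.0
```

Run:
```python
from h import *
cl();w=cam('wrist');t=cam('side')
a=cv2.resize(w[0][:,:,::-1],(400,300));b=cv2.resize(t[0][140:290,250:450,::-1],(400,300),interpolation=cv2.INTER_CUBIC)
cv2.imwrite('pics/m7.png',np.hstack([a,b]))
```

```text
t 26.25 clampframe [15.8 87.3] pos [ 599.  -139.2  326.9] F [ 0.7  0.6 -0.9] x [-0.028 -1.    -0.005] yz -0.014 w 85.0
```

View pics/m7.png

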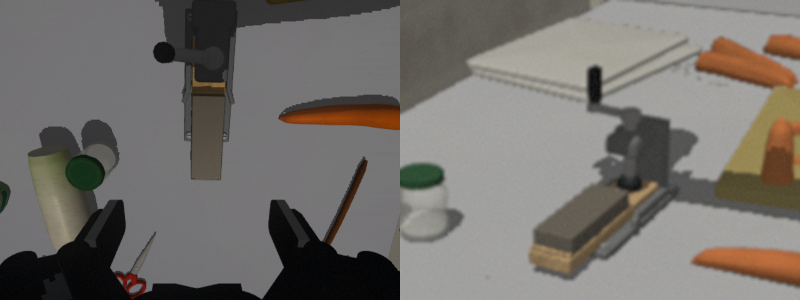

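Run:
```python
from h import *
w=cam('wrist');k=ray(w,261,83,192);h=ray(w,338,91,140);print(k,h,'crank mod',-.049-np.arctan2(*(k-h)[[1,0]]))
e=(ray(w,306,288,55)+ray(w,355,288,55))/2;print('stone end',e,'expect y~',-225.6+205)
print(job_done())
```

```text
[ 633.24157717 -233.39893514  192.        ] [ 582.38409797 -227.64706286  140.        ] crank mod 0.06361931532459396
stone end [589.27052058 -21.12332355  55.        ] expect y~ -20.599999999999994
the job is handed in; nothing more can be done
None
```

The stone is clamped and the job is handed in. The tongue was slid along the bed to the end stop and released, and the crank was then wound clockwise until the pad was snug on the wood.

- **Seating:** the tongue met the stop with about 10 N and did not move when pushed again. The last picture puts the stone's far end at y ≈ -21.1 mm, against about -20.6 mm expected, and it looks flat on the bed.
- **Crank:** the push at the knob stayed mostly near 2.2 N (single readings ran from 1.1 to 3.1 N). It then climbed about 5 N per rad, so I put first touch at 4.8–4.9 rad.
- **Snug amount:** I stopped at about 6.35–6.38 rad, roughly 1.5–1.55 rad past touch, against 1.57 for an exact quarter turn. The last picture read 6.35. Touch is uncertain by about ±0.1 rad, so the quarter turn is too.
- **Sag on release:** the tool sprang back about 0.025 rad when I stopped pushing, before I let go. I could not tell whether the crank moved with it.
- **Bystanders:** the arm ended clear at 327 mm up. I saw no sign of anything else being touched, and the carrot, jar and scissors look undisturbed. The timer and peeler were outside the last pictures, so I did not check them again.

The total time was about 26 s of the 72 s allowed.

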